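# Fill the kit carrier and hold it up level

## Task

Two flat first-aid cases are lying on the packing bench: set them down gently, without dropping them, one after the other on top of the flat case already in the plywood carrier, so that the three make one square, aligned pile. Then lift the loaded carrier by its wooden grip bar until it hangs about 10 cm above the bench, and finish while still holding it there, steady and level. Leave the tape roll and the jar where they are, and neither tip nor shift the carrier much before you lift it.

Things in the scene. Friction and masses are not known exactly. Their poses are not given: they have to be found in the camera images.
- carrier: loose plywood carrier on the bench, 274 mm long (x) x 126 mm wide (y), under 1 kg loaded. Origin: centre of its underside, z up. Floor 6 mm thick; rim 6 mm thick, top 16 mm above the bench. A divider 12 mm thick, 66 mm high at x = 0 parts two bays centred at x = -75 and +75 mm; one (either) holds base_case, the other refill_box. Uprights at y = +-40 mm carry the grip bar across the middle.
- handle (a point): centre of the carrier's wooden grip bar, 150 mm above the carrier's underside. The bar is 24 mm thick (along the carrier's x), 104 mm long (along the carrier's y), 32 mm high; free air below its middle. Pinch it from above across its thickness. Axes as the carrier's.
- base_case: flat rigid tan-brown plastic first-aid case, 100 mm (x) x 60 mm (y) x 22 mm high, flat on top, lying loose in a bay of the carrier, its x nearly along the carrier's x, about 27 mm of room between each long face and the rim. Origin: centre of its underside, z up. It is the bottom of the pile.
- case_a: loose flat first-aid case just like base_case (100 x 60 x 22 mm, about 80 g), lying flat on the bench. Origin: centre of its underside; x along its 100 mm length, z up. Either case may go on first.
- case_b: the second loose flat first-aid case, the same as case_a, lying flat on the bench. Origin: centre of its underside; x along its 100 mm length, z up.
- refill_box: closed cardboard box 90 mm (x) x 60 mm (y) x 62 mm high, about 0.2 kg, standing loose in the other bay of the carrier, where it stays. Origin: centre of its underside.
- tape_roll: bystander: roll of brown packing tape lying flat on the bench, 84 mm outside diameter, 48 mm high. Origin: centre of its underside.
- jar: bystander: white closed jar standing on the bench, 60 mm diameter, 85 mm high. Origin: centre of its underside.
Mind the look-alikes: they are no part of the job. What is shaped like the case_a but pink or red is not meant.

How it is judged:
By the outcome, as a careful person would: the job done as asked, in the order asked, and still so for the second after the job is handed in, while the arm keeps its last pose, push and grip.
It also fails if it takes over 72 s, if anything falls off the work surface, if the arm or the gripper's body presses on something with over 40 N, if the wrist force passes 120 N, or if a joint passes its speed limit or range.

## Robot

A 6-joint arm with a two-finger parallel gripper is mounted at the origin on the work surface. World frame = base frame: x ahead of the robot, y to its left, z up, the work surface at z = 0. Lengths are in m, angles in rad, forces in N, time in s.
With the tool pointing down it reaches from about 0.3 to 0.75 m from the base axis. Payload 8.5 kg.
Tool frame: the origin (TCP) lies between the finger pads; the fingertips stand 22 mm ahead of it and the grasp point (between the pads) lies 3 mm ahead of it; z points along the fingers, y is the line along which they close (so a half turn about z gives the same grasp; the last joint's range is limited). The gripper opens to 85 mm and grips with 20 to 120 N. Pads are 22 mm wide; open, the fingers measure 114 mm over their backs; the gripper's body (76 mm by 85 mm) begins 54 mm behind the grasp point. The pads swing forward as they close: fully open they stand 13 mm farther back than shut.
Start: joints at [-1.5, 0.381, 1.297, -0, 1.464, -0.215], TCP at [0.155, -0.528, 0.253] pointing down, gripper open.
Joint ranges: [-3.11, 3.11], [-0.89, 2.33], [0.22, 2.48], [-1.42, 4.56], [0.17, 2.85], [-2.88, 2.88]. Speed limits (rad/s): [2.39, 2.39, 3.14, 3.14, 3.14, 3.14].

## Interface

Orientations are given as a unit quaternion [x, y, z, w].
In Python, from plant import * gives the robot as it stands.
- The arm moves only by the tool arm_command, never from a script. Its argument "moves" is a list of rows, each a list of 5 numbers: the closure, from 0 (fully open) to 1 (shut), then the shift along the world's x, y, z each as a share of 0.15 m, from -1 to 1, then the turn about the world's z as a share of pi rad, from -1 to 1. In form: [[jaw, x, y, z, twist], ...]. A call has 1 to 12 rows; each row is the pose to reach, as a shift and turn from the pose commanded when the call began, turning the shorter way round; what a row does not reach only later rows make up. A row lasts 1/8 s, in which the tool goes at most 62.5 mm and 10.7 degrees, less where a joint would pass 70% of its speed; a pose out of reach is approached as far as the arm can. A call with a number of a shift or a turn outside -1 to 1 is refused whole. A call with a gripper value outside its range is refused whole. The fingers move at their own pace and stop on an object; "grip_force" is the grip in N (left out, the last holds). Time passes only in rows, so rows that repeat a pose let the fingers close. It gives the time, the measured TCP pose, the force, the opening and the grip force at its end, in the units of the state.
- get_state(): the state, without advancing time (a new reading comes with each control period).
- camera(name): name is "scene" or "top"; returns the picture (420x560x3 uint8, red, green, blue); there is no depth.
- get_calibration(name): a dict with "fx", "fy", "cx", "cy" (pixels), "k1" (the pictures are not rectified: a ray, as slopes to the right and down, at radius r is drawn at 1 + k1 r^2 times it, then the intrinsics apply), "extrinsics" (4x4, takes a point from world to camera coordinates). Camera axes: x right, y down, z forward; pixel columns grow to the right and rows downward; lengths in m; the calibration is good to about 2 mm. A picture is of the moment at which its call begins. get_calibration takes no time and is no camera call.
- job_done(): hands the job in; it is judged then, once.
The state is a dict: "t": time; "joints": joint angles; "joint_vel": joint speeds; "joint_efforts": joint torques, N m; "ee_pos": TCP position; "eef_rot": TCP orientation; "wrist_force": force on the tool from outside, world axes, zero at the start; "torque": the same for the moment, N m; "grip_width": opening from 0.0 (shut) to 1.0 (fully open); "grip_force": force on a finger pad.
Only numpy, scipy, OpenCV 4.12 (cv2) and the standard library are available. Lean on these libraries where they do the work, as an engineer would, in place of code of your own. Each camera call takes 0.05 s, during which the arm holds its last target. There are 200 camera calls.

## Working session

There is one attempt and no reset: what is moved stays moved. The work goes in short steps, Python scripts to look and compute and a tool call to move; the robot and the scene stay as the last step left them, time stands still between calls to the robot, and variables do not carry over. Pictures are saved under pics/ and viewed, at most 10 in all, crops included, and the job is handed in when it is done.

Besides the shell and the picture viewer there is one more tool, called after "Emit:" by a JSON object that holds its "method" and its "body", one argument or row to a line. arm_command: Moves the arm, as the interface text tells. Shift numbers are shares of 0.15 m and turn numbers shares of pi rad, none past 1 either way. Its arguments: {"type":"object","properties":{"moves":{"type":"array","items":{"type":"array","items":{"type":"number"}}},"grip_force":{"type":"number"}},"required":["moves"]}

```bash
mkdir -p pics; ls
python3 - <<'E'
from plant import *
import cv2,numpy as np
for n in("scene","top"):
    im=camera(n); cv2.imwrite(f"pics/{n}0.png",im[:,:,::-1]); c=get_calibration(n)
    print(n,{k:c[k] for k in("fx","fy","cx","cy","k1")}); print(np.round(c["extrinsics"],4))
print(get_state())
E
```

```text
pics
scene {'fx': 475.15886014718416, 'fy': 475.15886014718416, 'cx': 283.60791554759624, 'cy': 208.41468662874473, 'k1': -0.14595632673964365}
[[-0.8749  0.4843  0.0117  0.4847]
 [ 0.2972  0.5557 -0.7764 -0.0202]
 [-0.3825 -0.6758 -0.6301  1.3328]
 [ 0.      0.      0.      1.    ]]
top {'fx': 431.5948888212382, 'fy': 431.5948888212382, 'cx': 279.2190684743208, 'cy': 206.4206303761944, 'k1': -0.04145790256395289}
[[ 0.1126 -0.9936 -0.0054 -0.1092]
 [-0.9722 -0.109  -0.2072  0.5374]
 [ 0.2053  0.0286 -0.9783  1.041 ]
 [ 0.      0.      0.      1.    ]]
{'t': 0.1, 'joints': array([-1.50029959e+00,  3.81150907e-01,  1.29814654e+00, -7.97740830e-06,
        1.46360059e+00, -2.15279013e-01]), 'joint_vel': array([ 0.00144577, -0.00169177, -0.00129704,  0.0022033 , -0.00038497,
        0.00033763]), 'joint_efforts': array([ 2.98087805e-03, -4.49222338e+01, -2.31656295e+01, -1.91493746e-04,
        3.62409941e-03, -2.56881066e-05]), 'ee_pos': array([ 0.15503671, -0.52746093,  0.2527745 ]), 'eef_rot': array([ 9.89808613e-01,  1.42402544e-01,  4.32526901e-05, -6.51269008e-04]), 'wrist_force': array([ 0.03906225, -0.35268478, -0.33128947]), 'torque': array([-0.01139864, -0.00557176, -0.06077117]), 'grip_force': 0.0, 'grip_width': 1.0006546783956805}
```

View pics/scene0.png

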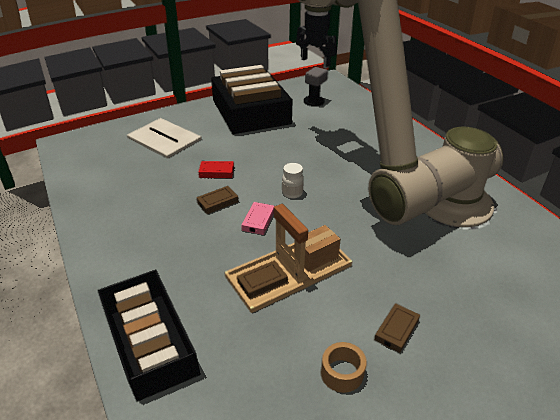

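View pics/top0.png

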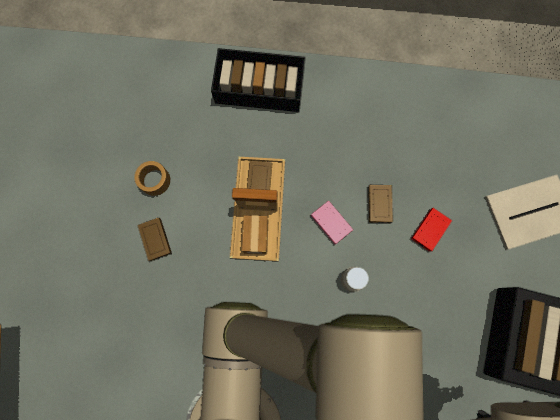

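The scene picture shows brown cases at (217,199) and (398,327), which are at (380,203) and (154,239) in the top picture. The carrier is at top (258,210), with base_case in the far bay at (260,177) and refill_box at (255,235). The pink (331,222) and red (431,229) look-alikes in the top picture don't fit, because the meant cases are tan-brown. I'll check this in an enlarged crop.

```bash
cat > h.py <<'E'
import cv2,numpy as np
from plant import *
def und(n,px):
    c=get_calibration(n);K=np.array([[c["fx"],0,c["cx"]],[0,c["fy"],c["cy"]],[0,0,1]])
    return cv2.undistortPoints(np.float64(px).reshape(-1,1,2),K,np.array([c["k1"],0,0,0.]),).reshape(-1,2),c["extrinsics"]
def ray(n,px):
    u,E=und(n,px);R,t=E[:3,:3],E[:3,3]
    return -R.T@t,np.c_[u,np.ones(len(u))]@R
def plane(n,px,z):
    o,d=ray(n,px);return o+d*((z-o[2])/d[:,2])[:,None]
def tri(p,q):  # scene px, top px
    a,Ea=und("scene",p);b,Eb=und("top",q)
    X=cv2.triangulatePoints(Ea[:3],Eb[:3],a.T,b.T);return (X[:3]/X[3]).T
def proj(n,P):
    c=get_calibration(n);E=c["extrinsics"];K=np.array([[c["fx"],0,c["cx"]],[0,c["fy"],c["cy"]],[0,0,1]])
    return cv2.projectPoints(np.float64(P).reshape(-1,1,3),cv2.Rodrigues(E[:3,:3])[0],E[:3,3],K,np.array([c["k1"],0,0,0.]))[0].reshape(-1,2)
E
python3 - <<'E'
import cv2,numpy as np
s=cv2.imread("pics/scene0.png");t=cv2.imread("pics/top0.png")
def cr(im,x,y,w,h,k):return cv2.resize(im[y:y+h,x:x+w],None,fx=k,fy=k,interpolation=cv2.INTER_CUBIC)
a=np.hstack([cr(s,190,180,60,40,5),cr(s,365,300,60,40,5)])
b=np.hstack([cr(t,350,180,60,50,5),cr(t,125,213,60,50,5)])
cv2.imwrite("pics/c1.png",np.vstack([a,b]))
cv2.imwrite("pics/c2.png",np.hstack([cr(s,220,200,140,115,3.4783),cr(t,225,150,65,115,3.4783)]))
for im,p in((s,(215,199)),(s,(262,275)),(s,(398,322)),(t,(380,203)),(t,(154,239)),(t,(260,172)),(t,(300,300)),(s,(150,230))):
    print(p,cv2.cvtColor(im,cv2.COLOR_BGR2HSV)[p[1],p[0]])
E
```

```text
(215, 199) [ 14 140  93]
(262, 275) [ 16 137  97]
(398, 322) [ 17 134  95]
(380, 203) [ 17 117 139]
(154, 239) [ 18 149 103]
(260, 172) [ 18 130 114]
(300, 300) [ 40  31 124]
(150, 230) [ 42  19 131]
```

View pics/c1.png

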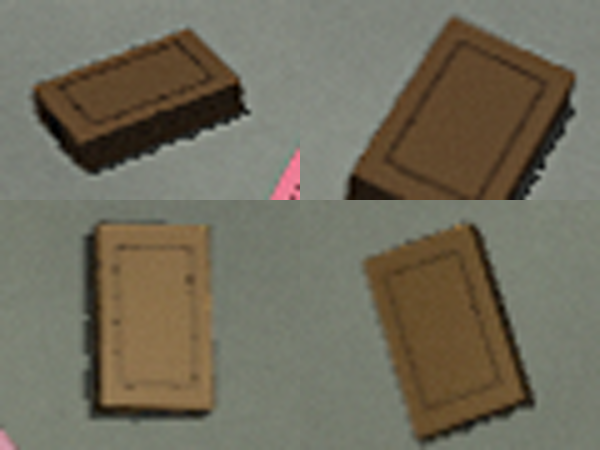

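View pics/c2.png

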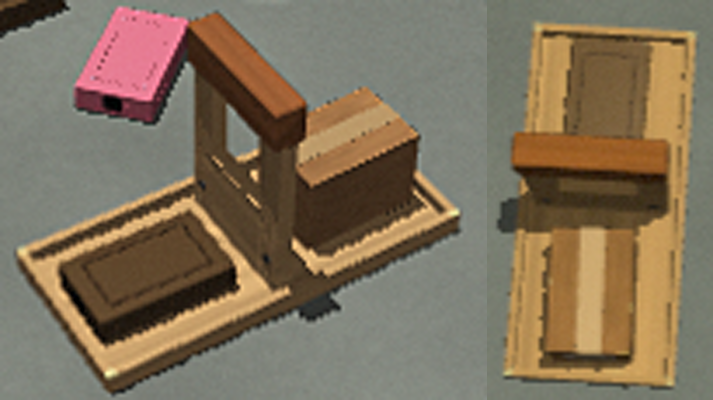

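The crops confirm that both loose cases are tan-brown, and that base_case is the dark brown case in the carrier's far bay.

```bash
cat >> h.py <<'E'
def quad(n,im,seed,vmin,hsvlo=(8,90),hsvhi=24,ker=3,box=35,vmax=255):
    hsv=cv2.cvtColor(im,cv2.COLOR_BGR2HSV);m=cv2.inRange(hsv,(hsvlo[0],hsvlo[1],vmin),(hsvhi,255,vmax))
    w=np.zeros_like(m);x,y=seed;w[max(0,y-box):y+box,max(0,x-box):x+box]=255;m&=w
    m=cv2.morphologyEx(m,cv2.MORPH_CLOSE,np.ones((ker,ker),np.uint8))
    cs=cv2.findContours(m,cv2.RETR_EXTERNAL,cv2.CHAIN_APPROX_NONE)[0]
    c=max(cs,key=cv2.contourArea);return c.reshape(-1,2).astype(float),cv2.contourArea(c)
def rect(P):  # world outline -> centre, long, short, yaw of long axis
    (c,s,a)=cv2.minAreaRect((P[:,:2]*1000).astype(np.float32))
    if s[0]<s[1]: s=s[::-1];a+=90
    return np.round(c,1),np.round(s,1),round((a+90)%180-90,1)
E
python3 - <<'E'
from h import *
s=cv2.imread("pics/scene0.png");t=cv2.imread("pics/top0.png")
for nm,ps,vs,pt,vt in(("A",(217,199),65,(380,203),90),("B",(398,325),70,(154,239),70),("base",(262,275),70,None,0)):
    for n,im,p,v in(("scene",s,ps,vs),("top",t,pt,vt)):
        if p is None: continue
        c,a=quad(n,im,p,v,hsvlo=(8,80),box=30 if nm!="base" else 26)
        m=cv2.moments(c.astype(np.float32)); ce=(m["m10"]/m["m00"],m["m01"]/m["m00"])
        if n=="scene": q=ce
        print(nm,n,np.round(ce,1),a,*[ (z,)+rect(plane(n,c,z)) for z in(.022 if nm!="base" else .028,)])
    if pt: print("tri",tri([q],[ce]))
# V profile for base
h=cv2.cvtColor(s,cv2.COLOR_BGR2HSV)
print(h[272:300:2,262]);
E
```

```text
A scene [216.6 196.6] 428.5 (0.022, array([ 593. , -309.3]), array([99.5, 58.7]), 4.8)
A top [380.7 202.9] 754.0 (0.022, array([ 593.3, -312. ]), array([98.2, 57.7]), 4.0)
tri [[ 0.59289671 -0.31181771  0.01961196]]
B scene [397.5 324.9] 999.0 (0.022, array([431.7, 269.5]), array([98.6, 58.4]), 26.8)
B top [153.2 238.6] 790.0 (0.022, array([432.7, 268.1]), array([98.8, 58.6]), 26.9)
tri [[0.43206415 0.26910374 0.0190943 ]]
base scene [263.  275.5] 1850.5 (0.028, array([616.8,   9.4]), array([157.5, 118.2]), 61.8)
[[ 15 138  96]
 [ 16 134  97]
 [ 15 134  97]
 [ 16 134  95]
 [ 16 141  94]
 [ 15 129  85]
 [ 15 137  99]
 [ 16 133  96]
 [ 16 179  27]
 [ 15 120  34]
 [ 16 135  36]
 [ 15 124  68]
 [ 18 115 230]
 [ 16 118 204]]
```

Run:
```python
from h import *
s=cv2.imread("pics/scene0.png");t=cv2.imread("pics/top0.png")
ht=cv2.cvtColor(t,cv2.COLOR_BGR2HSV);hs=cv2.cvtColor(s,cv2.COLOR_BGR2HSV)
c,a=quad("scene",s,(262,275),70,hsvlo=(8,80),box=28,vmax=125)
print("base",a,rect(plane("scene",c,.028)),np.round(c.mean(0),1))
cb=c
# top base partial: visible part
c,a=quad("top",t,(261,175),70,hsvlo=(8,80),box=16,vmax=150)
print("base top",a,rect(plane("top",c,.028)), c.min(0),c.max(0))
print(ht[180:215:2,256].tolist()); print(hs[205:245:3,291].tolist())
# carrier outline from top
c,a=quad("top",t,(258,208),60,hsvlo=(5,60),hsvhi=28,box=58); ok=c
# rim corners
r=cv2.boxPoints(cv2.minAreaRect(c.astype(np.float32)));print("carrier",a,r.round(1).tolist(),rect(plane("top",c,.016)))
ap=cv2.approxPolyDP(cv2.convexHull(c.astype(np.int32)),3,True).reshape(-1,2);print(ap.tolist(),plane("top",ap,.016).round(4).tolist())
c,a=quad("scene",s,(288,280),110,hsvlo=(5,60),hsvhi=28,box=66)
ap=cv2.approxPolyDP(cv2.convexHull(c.astype(np.int32)),3,True).reshape(-1,2);print(ap.tolist(),plane("scene",ap,.016).round(4).tolist())
```

```text
base 1203.5 (array([597.9,  -1.5]), array([158.8,  93.9]), 2.3) [263.  267.9]
base top 664.0 (array([632.9,  11.9]), array([84.5, 80.4]), 4.7) [245. 159.] [276. 190.]
[[18, 130, 120], [17, 126, 123], [18, 121, 124], [18, 134, 120], [16, 132, 124], [14, 194, 160], [14, 191, 151], [14, 194, 159], [15, 194, 158], [15, 199, 123], [13, 202, 48], [19, 146, 91], [18, 138, 94], [20, 182, 63], [19, 152, 62], [18, 143, 82], [18, 133, 92], [19, 139, 97]]
[[45, 15, 138], [47, 17, 136], [76, 20, 140], [12, 175, 160], [11, 165, 161], [12, 168, 155], [12, 171, 164], [12, 162, 52], [13, 171, 64], [11, 162, 55], [14, 137, 52], [53, 15, 135], [49, 16, 131], [18, 125, 222]]
carrier 4826.5 [[227.6999969482422, 257.8999938964844], [234.10000610351562, 155.3000030517578], [285.0, 158.39999389648438], [278.6000061035156, 261.0]] (array([546.6,  13.1]), array([276.6, 135.7]), 2.9)
[[238, 156], [284, 159], [278, 260], [230, 257], [232, 189]] [[0.6809, 0.0794, 0.016], [0.6862, -0.0453, 0.016], [0.4144, -0.0599, 0.016], [0.4081, 0.0639, 0.016], [0.5878, 0.0831, 0.016]]
[[303, 284], [250, 308], [225, 271], [275, 250]] [[0.5449, 0.0733, 0.016], [0.68, 0.0786, 0.016], [0.6833, -0.0465, 0.016], [0.5485, -0.0534, 0.016]]
```

Run:
```python
from h import *
s=cv2.imread("pics/scene0.png");t=cv2.imread("pics/top0.png")
def blob(im,win,lo,hi,op=3):
    m=cv2.inRange(cv2.cvtColor(im,cv2.COLOR_BGR2HSV),lo,hi);w=np.zeros_like(m);x0,y0,x1,y1=win;w[y0:y1,x0:x1]=255;m&=w
    m=cv2.morphologyEx(cv2.morphologyEx(m,cv2.MORPH_CLOSE,np.ones((3,3))),cv2.MORPH_OPEN,np.ones((op,op)))
    c=max(cv2.findContours(m,0,1)[0],key=cv2.contourArea);M=cv2.moments(c)
    return c.reshape(-1,2).astype(float),np.array([M["m10"],M["m01"]])/M["m00"]
c,e=blob(s,(234,256,291,297),(10,80,75),(22,255,125),5);print("base",e,cv2.approxPolyDP(c.astype(np.int32),2,True).reshape(-1,2).tolist(),rect(plane("scene",c,.028)))
hs,es=blob(s,(270,200,312,245),(5,140,130),(14,255,200));ht,et=blob(t,(225,180,285,212),(5,165,135),(16,255,200))
for n,c in(("scene",hs),("top",ht)):print("handle",n,cv2.approxPolyDP(c.astype(np.int32),2,True).reshape(-1,2).tolist(),rect(plane(n,c,.166)))
print(tri([es],[et]))
# base, top view: visible far edge and sides
c,e=blob(t,(246,162,274,188),(10,80,80),(22,255,150),3);print("basetop",cv2.approxPolyDP(c.astype(np.int32),1.5,True).reshape(-1,2).tolist(),rect(plane("top",c,.028)))
```

```text
base [264.40252525 274.32744108] [[290, 256], [278, 256], [277, 262], [270, 262], [237, 276], [237, 281], [245, 292], [249, 292], [282, 278], [286, 271], [290, 271]] (array([604.1,  15.3]), array([146.7,  62.6]), 6.3)
handle scene [[275, 206], [298, 232], [306, 230], [282, 204]] (array([547.3,  11.1]), array([101.2,  21.4]), -86.7)
handle top [[233, 188], [233, 196], [275, 198], [275, 190]] (array([547.8,   9.7]), array([97.9, 21.5]), -86.3)
[[0.54676756 0.01084821 0.16463401]]
basetop [[249, 162], [247, 187], [269, 187], [271, 163]] (array([632.3,  15.4]), array([68.9, 63.5]), 6.3)
```

Run:
```python
from h import *
s=cv2.imread("pics/scene0.png")
h=cv2.cvtColor(s,cv2.COLOR_BGR2HSV)
m=cv2.inRange(h,(8,70,65),(24,255,140));w=np.zeros_like(m)
w[256:297,234:274]=255;m&=w
m=cv2.morphologyEx(m,cv2.MORPH_CLOSE,np.ones((3,3)));m=cv2.morphologyEx(m,cv2.MORPH_OPEN,np.ones((5,5)))
c=max(cv2.findContours(m,0,1)[0],key=cv2.contourArea).reshape(-1,2).astype(float)
c=c[c[:,0]<272];P=plane("scene",c,.028)[:,:2]*1000
a=np.radians(3.5)
def loc(a):u=np.array([np.cos(a),np.sin(a)]);v=np.array([-u[1],u[0]]);return P@u,P@v
for k in range(5):
    U,V=loc(a);far=U.max();
    # long edges : points within 6mm of V extremes and 12mm from far end
    sl=[]
    for sgn in(1,-1):
        i=(sgn*V>(sgn*V).max()-6)&(U<far-12);f=np.polyfit(U[i],V[i],1);sl.append((np.arctan(f[0]),np.polyval(f,far-50)))
    a+=np.mean([q[0] for q in sl])
U,V=loc(a);i=U>U.max()-4;far=np.median(U[i])
vc=np.mean([q[1] for q in sl]);u=np.array([np.cos(a),np.sin(a)]);v=np.array([-u[1],u[0]])
print(np.degrees(a),sl,far,U.max(),(far-50)*u+vc*v)
print(proj("scene",[list(((far-50)*u+vc*v+x*u+y*v)/1000)+[.028] for x,y in((50,30),(50,-30),(-50,-30),(-50,30))]).round(1).tolist())
print(sorted(set(map(tuple,h[262:300,250].tolist())))[:0],h[284:300,248].tolist(),h[264:272,255].tolist())
```

```text
0.7041231681470971 [(np.float64(0.015815118964643556), np.float64(37.63691224867872)), (np.float64(-0.015815183358639157), np.float64(-20.114825257313527))] 675.4752200383405 676.4819954655507 [625.32032499  16.44682082]
[[245.5, 293.6], [233.7, 275.7], [272.7, 260.5], [285.5, 277.1]]
[] [[16, 140, 89], [15, 131, 101], [16, 134, 99], [16, 134, 99], [15, 137, 99], [16, 142, 99], [16, 138, 105], [16, 134, 99], [15, 136, 73], [15, 139, 44], [14, 128, 30], [13, 128, 24], [7, 104, 22], [16, 131, 97], [16, 124, 179], [17, 115, 221]] [[17, 130, 106], [17, 120, 213], [17, 113, 226], [17, 115, 213], [16, 129, 140], [15, 138, 87], [14, 140, 80], [12, 148, 50]]
```

Run:
```python
import cv2,numpy as np
s=cv2.imread("pics/scene0.png");t=cv2.imread("pics/top0.png")
a=cv2.resize(s[252:304,228:296],None,fx=8,fy=8,interpolation=cv2.INTER_CUBIC)
b=cv2.resize(t[155:207,240:280],None,fx=8,fy=8,interpolation=cv2.INTER_CUBIC)
o=np.hstack([a,b[:,:256]]);o=np.clip(o.astype(float)*1.5,0,255).astype(np.uint8);cv2.imwrite("pics/b.png",o)
```

```text
(no output)
```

View pics/b.png

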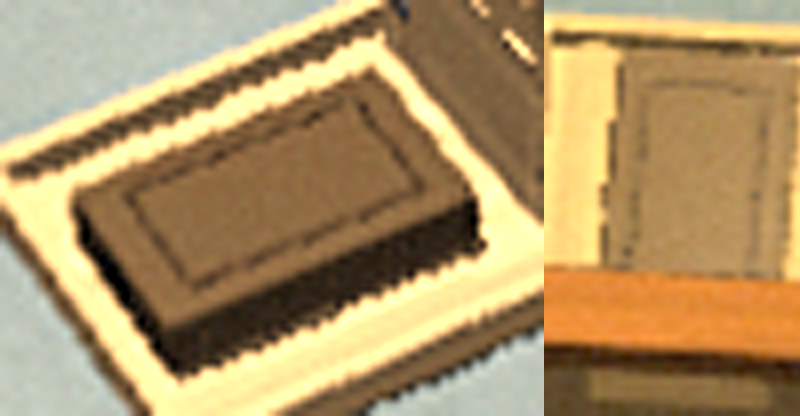

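The enlarged view shows all four corners of base_case's top face. They are at about (236.9,274.9), (274.1,260.6), (287.1,276.3) and (248.2,292.6) in the scene picture. Its far-left corner is at about (249.3,160.8) in the top picture.

Run:
```python
from h import *
q=[(236.9,274.9),(274.1,260.6),(287.1,276.3),(248.2,292.6)]
P=plane("scene",q,.028)[:,:2]*1000;print(P.round(1).tolist(),P.mean(0))
d=(P[0]-P[1])+(P[3]-P[2]);print("yaw",np.degrees(np.arctan2(d[1],d[0])),[np.linalg.norm(P[i]-P[(i+1)%4]) for i in range(4)], [np.degrees(np.arctan2(*(x[::-1]))) for x in (P[0]-P[1],P[3]-P[2])])
print(plane("top",[(249.3,160.8),(271,162.3)],.028), tri([(248.2,292.6),(236.9,274.9)],[(249.3,160.8),(271,162.3)]))
```

```text
[[668.3, -11.9], [572.9, -12.3], [570.5, 45.3], [668.6, 47.3]] [620.08021802  17.10082197]
yaw 0.6779524461798323 [np.float64(95.35876016658), np.float64(57.65261478865205), np.float64(98.09029921632815), np.float64(59.234964641205856)] [np.float64(0.1974014867732459), np.float64(1.1451211116402071)]
[[ 0.66697377  0.04589802  0.028     ]
 [ 0.66921555 -0.01219696  0.028     ]] [[ 0.66777023  0.04597566  0.02612724]
 [ 0.66872216 -0.01197338  0.02835398]]
```

Emit:
{"method": "arm_command", "body": {
  "moves": [
    [0, 0.37, 0.18, 0, -0.03],
    [0, 0.7, 0.34, 0, -0.067],
    [0, 1, 0.5, 0, -0.067],
    [0, 1, 0.5, 0, -0.067]
  ]
}}

```text
t: 0.6
ee_pos: [0.3074, -0.4508, 0.2531]
eef_rot: [0.999, 0.04, 0.0, -0.0]
wrist_force: [0.0, -0.4, 0.3]
grip_width: 0.998
grip_force: 0.0
```

Emit:
{"method": "arm_command", "body": {
  "moves": [
    [0, 0.37, 0.18, 0, 0],
    [0, 0.7, 0.34, 0, 0],
    [0, 1, 0.5, -0.3, 0],
    [0, 1, 0.5, -0.6, 0]
  ]
}}

```text
t: 1.1
ee_pos: [0.4568, -0.3768, 0.1623]
eef_rot: [0.999, 0.039, 0.001, 0.001]
wrist_force: [0.8, -1.4, -0.4]
grip_width: 1.0
grip_force: 0.0
```

Emit:
{"method": "arm_command", "body": {
  "moves": [
    [0, 0.34, 0.16, 0, 0],
    [0, 0.65, 0.3, 0, 0],
    [0, 0.92, 0.44, -0.2, 0],
    [0, 0.92, 0.44, -0.2, 0],
    [0, 0.92, 0.44, -0.2, 0]
  ]
}}

```text
t: 1.72
ee_pos: [0.5924, -0.3126, 0.1333]
eef_rot: [0.999, 0.037, -0.0, 0.0]
wrist_force: [0.2, -0.1, 0.5]
grip_width: 1.001
grip_force: 0.0
```

Emit:
{"method": "arm_command", "body": {
  "moves": [
    [0, 0, 0.01, -0.35, 0],
    [0, 0, 0.01, -0.55, 0],
    [0, 0, 0.01, -0.65, 0],
    [0, 0, 0.01, -0.71, 0],
    [0, 0, 0.01, -0.71, 0],
    [0, 0, 0.01, -0.71, 0]
  ]
}}

```text
t: 2.48
ee_pos: [0.5935, -0.3106, 0.0281]
eef_rot: [0.999, 0.038, 0.001, 0.001]
wrist_force: [-0.4, 0.4, -0.4]
grip_width: 1.002
grip_force: 0.0
```

Emit:
{"method": "arm_command", "body": {
  "moves": [
    [0.15, 0, 0, 0, 0],
    [0.25, 0, 0, 0, 0],
    [0.5, 0, 0, 0, 0],
    [0.5, 0, 0, 0, 0],
    [0.5, 0, 0, 0, 0],
    [0.5, 0, 0, 0, 0],
    [0.5, 0, 0, 0, 0]
  ],
  "grip_force": 30
}}

```text
t: 3.35
ee_pos: [0.5933, -0.3103, 0.0274]
eef_rot: [0.999, 0.038, 0.0, 0.0]
wrist_force: [-1.0, 0.3, 5.6]
grip_width: 0.698
grip_force: 33.3
```

Emit:
{"method": "arm_command", "body": {
  "moves": [
    [0.5, 0, 0, 0.1, 0],
    [0.5, 0, 0, 0.4, 0],
    [0.5, 0, 0, 0.75, 0],
    [0.5, 0.02, 0.2, 0.75, -0.005],
    [0.5, 0.06, 0.6, 0.75, -0.012],
    [0.5, 0.1, 1, 0.75, -0.019],
    [0.5, 0.1, 1, 0.75, -0.019]
  ]
}}

```text
t: 4.22
ee_pos: [0.6082, -0.1561, 0.1402]
eef_rot: [1.0, 0.01, -0.0, -0.0]
wrist_force: [1.1, -0.5, -1.0]
grip_width: 0.693
grip_force: 32.8
```

Emit:
{"method": "arm_command", "body": {
  "moves": [
    [0.5, 0.03, 0.35, 0, 0],
    [0.5, 0.06, 0.7, 0, 0],
    [0.5, 0.07, 0.9, 0, 0],
    [0.5, 0.07, 1, 0, 0],
    [0.5, 0.07, 1, 0, 0],
    [0.5, 0.07, 1, 0, 0]
  ]
}}

```text
t: 4.97
ee_pos: [0.6186, -0.0116, 0.1394]
eef_rot: [1.0, 0.007, 0.0, 0.0]
wrist_force: [0.7, 0.2, -1.8]
grip_width: 0.694
grip_force: 32.9
```

Emit:
{"method": "arm_command", "body": {
  "moves": [
    [0.5, 0.003, 0.1, 0, 0],
    [0.5, 0.003, 0.19, 0, 0],
    [0.5, 0.003, 0.19, -0.15, 0],
    [0.5, 0.003, 0.19, -0.3, 0],
    [0.5, 0.003, 0.19, -0.43, 0],
    [0.5, 0.003, 0.19, -0.43, 0],
    [0.5, 0.003, 0.19, -0.43, 0]
  ]
}}

```text
t: 5.85
ee_pos: [0.6194, 0.0186, 0.0757]
eef_rot: [1.0, 0.008, 0.001, 0.0]
wrist_force: [0.0, 0.4, -1.2]
grip_width: 0.693
grip_force: 32.8
```

Run:
```python
from h import *
s=camera("scene")[:,:,::-1];t=camera("top")[:,:,::-1];cv2.imwrite("pics/s1.png",s);cv2.imwrite("pics/t1.png",t)
a=cv2.resize(s[220:300,225:305],None,fx=6,fy=6,interpolation=cv2.INTER_CUBIC)
b=cv2.resize(t[140:220,230:282],None,fx=6,fy=6,interpolation=cv2.INTER_CUBIC)
o=np.clip(np.hstack([a,b]).astype(float)*1.4,0,255).astype(np.uint8);cv2.imwrite("pics/p1.png",o)
print(get_state()["ee_pos"],get_state()["eef_rot"])
```

```text
[0.61945977 0.01846903 0.07586305] [9.99968351e-01 7.90494467e-03 8.86947006e-04 1.48596160e-04]
```

View pics/p1.png

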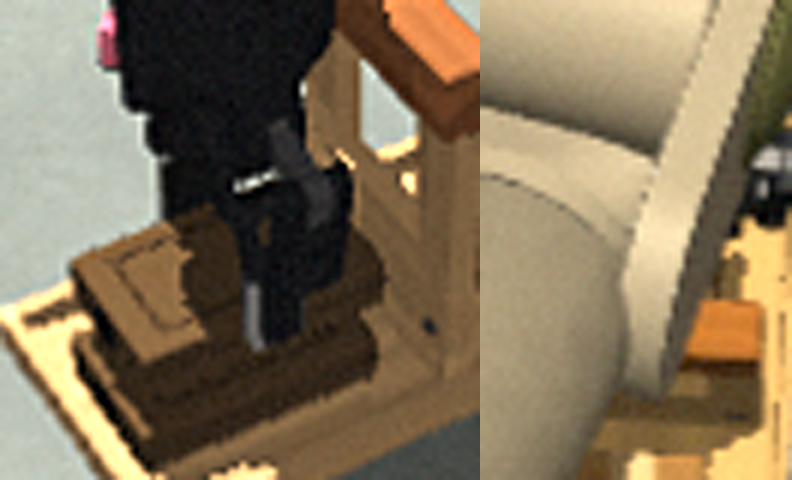

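The held case's top corners in the scene picture are at about (236.6,263.3), (248.4,279.9) and (288.3,264). The untouched base lies below it. I'll check where the held case sits.

Run:
```python
from h import *
P=plane("scene",[(236.6,263.3),(248.4,279.9),(288.3,264.2)],.0704)*1000;print(P.round(1))
def cor(c,y,z):
    y=np.radians(y);u=np.array([np.cos(y),np.sin(y)]);v=np.array([-u[1],u[0]]);return [list(np.array(c)+x*u+w*v)+[z] for x,w in((.05,-.03),(.05,.03),(-.05,.03))]
print("held pred",proj("scene",cor((.6195,.0185),.9,.0704)).round(1).tolist())
print("base pred",proj("scene",cor((.6192,.017),1.,.028)).round(1).tolist(),"meas 236.9,274.9 248.2,292.6 287.1,276.3")
```

```text
[[668.9  -6.7  70.4]
 [667.4  49.5  70.4]
 [570.5  49.2  70.4]]
held pred [[235.4, 262.3], [247.7, 280.1], [288.5, 263.6]]
base pred [[236.3, 275.1], [248.3, 292.8], [288.0, 276.2]] meas 236.9,274.9 248.2,292.6 287.1,276.3
```

Emit:
{"method": "arm_command", "body": {
  "moves": [
    [0.5, 0.003, -0.01, 0, 0],
    [0.5, 0.003, -0.01, -0.05, 0],
    [0.5, 0.003, -0.01, -0.1, 0],
    [0.5, 0.003, -0.01, -0.12, 0],
    [0.5, 0.003, -0.01, -0.13, 0],
    [0.5, 0.003, -0.01, -0.13, 0],
    [0.5, 0.003, -0.01, -0.13, 0]
  ]
}}

```text
t: 6.82
ee_pos: [0.6196, 0.0168, 0.0554]
eef_rot: [1.0, 0.008, 0.0, 0.0]
wrist_force: [-0.2, -0.3, -0.6]
grip_width: 0.693
grip_force: 32.9
```

Emit:
{"method": "arm_command", "body": {
  "moves": [
    [0.5, 0, 0, -0.004, 0],
    [0.5, 0, 0, -0.007, 0],
    [0.5, 0, 0, -0.007, 0],
    [0.5, 0, 0, -0.007, 0]
  ]
}}

```text
t: 7.32
ee_pos: [0.6196, 0.0168, 0.0553]
eef_rot: [1.0, 0.008, 0.0, 0.0]
wrist_force: [-3.7, -0.3, 8.8]
grip_width: 0.694
grip_force: 33.8
```

Emit:
{"method": "arm_command", "body": {
  "moves": [
    [0.28, 0, 0, 0.003, 0],
    [0.25, 0, 0, 0.003, 0],
    [0.2, 0, 0, 0.003, 0],
    [0.1, 0, 0, 0.003, 0],
    [0.05, 0, 0, 0.003, 0],
    [0.05, 0, 0, 0.15, 0],
    [0.05, 0, 0, 0.4, 0],
    [0.05, 0, 0, 0.7, 0],
    [0, 0, 0, 0.95, 0],
    [0, 0, 0, 0.95, 0]
  ]
}}

```text
t: 8.57
ee_pos: [0.6204, 0.0167, 0.1999]
eef_rot: [1.0, 0.008, 0.003, 0.001]
wrist_force: [-0.4, 0.3, -0.8]
grip_width: 1.0
grip_force: 0.0
```

Emit:
{"method": "arm_command", "body": {
  "moves": [
    [0, 0, 0.3, 0.1, 0.03],
    [0, -0.1, 0.65, 0.1, 0.08],
    [0, -0.25, 1, 0.1, 0.143],
    [0, -0.25, 1, 0.1, 0.143]
  ]
}}

```text
t: 9.07
ee_pos: [0.5801, 0.17, 0.2108]
eef_rot: [0.972, 0.233, -0.001, -0.0]
wrist_force: [0.0, 0.0, -0.1]
grip_width: 1.0
grip_force: 0.0
```

Emit:
{"method": "arm_command", "body": {
  "moves": [
    [0, -0.35, 0.24, 0, 0],
    [0, -0.7, 0.48, 0, 0],
    [0, -1, 0.68, -0.2, 0],
    [0, -1, 0.68, -0.5, 0],
    [0, -1, 0.68, -0.5, 0]
  ]
}}

```text
t: 9.7
ee_pos: [0.4307, 0.268, 0.1343]
eef_rot: [0.973, 0.23, -0.003, 0.0]
wrist_force: [0.5, 0.6, 0.7]
grip_width: 1.001
grip_force: 0.0
```

Run:
```python
from h import *
s=camera("scene")[:,:,::-1];t=camera("top")[:,:,::-1];cv2.imwrite("pics/s2.png",s);cv2.imwrite("pics/t2.png",t)
a=cv2.resize(s[242:306,228:298],None,fx=7,fy=7,interpolation=cv2.INTER_CUBIC)
b=cv2.resize(t[150:214,236:280],None,fx=7,fy=7,interpolation=cv2.INTER_CUBIC)
o=np.clip(np.hstack([a,b]).astype(float)*1.5,0,255).astype(np.uint8);cv2.imwrite("pics/p2.png",o)
```

```text
(no output)
```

View pics/p2.png

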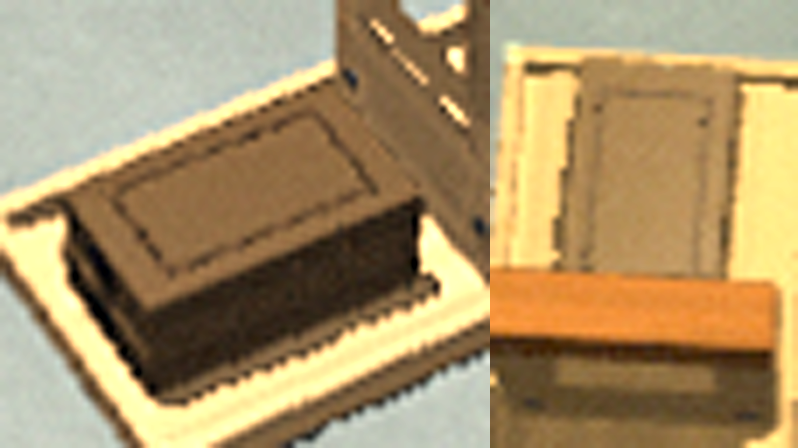

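Run:
```python
from h import *
f=lambda p,o:[((x+.5)/7-.5+o[0],(y+.5)/7-.5+o[1]) for x,y in p]
q=f([(66,205),(147,310),(420,198)],(228,242))
print(q,(plane("scene",q,.05)*1000).round(1).tolist())
q2=f([(580-490,60),(740-490,70)],(236,150));print(q2,(plane("top",q2,.05)*1000).round(1).tolist())
print("tri",tri([q[1],q[0]],[q2[0],q2[1]]))
t=cv2.imread("pics/t2.png")
c,a=quad("top",t,(154,239),70,hsvlo=(8,80),box=30);print(rect(plane("top",c,.022)))
# carrier corners, before/after at rim
for n in("pics/scene0.png","pics/s2.png"):
    c,a=quad("scene",cv2.imread(n),(288,280),110,hsvlo=(5,60),hsvhi=28,box=66)
    print(cv2.approxPolyDP(cv2.convexHull(c.astype(np.int32)),3,True).reshape(-1,2).tolist())
def edge(im,p,d,n=11):return
s=cv2.imread("pics/s2.png");print(cv2.resize(cv2.cvtColor(s,cv2.COLOR_BGR2GRAY)[274:296:2,236:256],None,fx=1,fy=1).tolist())
```

```text
[(237.0, 270.85714285714283), (248.57142857142858, 285.85714285714283), (287.57142857142856, 269.85714285714283)] [[670.5, -3.7, 50.0], [667.2, 48.1, 50.0], [570.4, 46.5, 50.0]]
[(248.42857142857142, 158.14285714285714), (271.2857142857143, 159.57142857142858)] [[667.0, 46.6, 50.0], [669.8, -13.4, 50.0]]
tri [[ 0.66706216  0.04692809  0.04891674]
 [ 0.66987554 -0.01165061  0.04317962]]
(array([407.9, 243.1]), array([36.1, 31.6]), -64.8)
[[303, 284], [250, 308], [225, 271], [275, 250]]
[[281, 214], [325, 225], [339, 239], [309, 253]]
[[206, 106, 12, 18, 59, 79, 80, 76, 79, 79, 72, 54, 62, 76, 79, 76, 77, 78, 77, 77], [155, 81, 32, 25, 25, 43, 77, 84, 79, 79, 80, 66, 52, 62, 77, 79, 80, 77, 77, 78], [134, 40, 43, 45, 21, 7, 15, 64, 83, 82, 74, 78, 82, 63, 37, 73, 80, 80, 75, 77], [193, 106, 11, 44, 69, 27, 0, 7, 51, 75, 83, 82, 80, 80, 71, 64, 52, 64, 67, 56], [196, 120, 27, 19, 32, 49, 27, 5, 20, 36, 68, 83, 81, 77, 82, 78, 82, 84, 81, 81], [188, 208, 182, 76, 1, 12, 27, 22, 26, 36, 26, 53, 78, 86, 82, 78, 67, 50, 42, 24], [183, 181, 186, 173, 86, 0, 0, 26, 54, 34, 21, 28, 39, 44, 32, 25, 26, 26, 26, 24], [138, 175, 178, 173, 181, 141, 43, 0, 21, 50, 51, 31, 24, 31, 22, 26, 28, 31, 31, 30], [55, 100, 166, 182, 179, 189, 165, 72, 11, 23, 46, 52, 36, 24, 30, 27, 27, 26, 26, 25], [102, 68, 76, 132, 175, 180, 186, 201, 112, 4, 21, 25, 51, 38, 29, 30, 33, 29, 24, 23], [136, 111, 62, 49, 123, 178, 182, 181, 197, 182, 83, 9, 27, 31, 27, 23, 27, 25, 26, 28]]
```

A sits square on base_case. Its far corners are within about 1 mm of the base's. B is next.

Emit:
{"method": "arm_command", "body": {
  "moves": [
    [0, 0.01, 0.005, -0.35, 0],
    [0, 0.01, 0.005, -0.55, 0],
    [0, 0.01, 0.005, -0.65, 0],
    [0, 0.01, 0.005, -0.715, 0],
    [0, 0.01, 0.005, -0.715, 0],
    [0, 0.01, 0.005, -0.715, 0],
    [0, 0.01, 0.005, -0.715, 0]
  ]
}}

```text
t: 10.68
ee_pos: [0.4338, 0.2697, 0.0302]
eef_rot: [0.973, 0.23, 0.001, -0.0]
wrist_force: [0.5, -0.2, 0.0]
grip_width: 0.998
grip_force: 0.0
```

Emit:
{"method": "arm_command", "body": {
  "moves": [
    [0.15, 0, 0, 0, 0],
    [0.25, 0, 0, 0, 0],
    [0.5, 0, 0, 0, 0],
    [0.5, 0, 0, 0, 0],
    [0.5, 0, 0, 0, 0],
    [0.5, 0, 0, 0, 0],
    [0.5, 0, 0, 0, 0]
  ],
  "grip_force": 30
}}

```text
t: 11.55
ee_pos: [0.4335, 0.2696, 0.0298]
eef_rot: [0.973, 0.23, 0.0, -0.0]
wrist_force: [-1.0, -0.2, 5.5]
grip_width: 0.691
grip_force: 32.6
```

Emit:
{"method": "arm_command", "body": {
  "moves": [
    [0.5, 0, 0, 0.1, 0],
    [0.5, 0, 0, 0.4, 0],
    [0.5, 0.2, 0, 0.8, 0],
    [0.5, 0.5, 0, 0.8, 0],
    [0.5, 0.8, 0, 0.8, 0],
    [0.5, 1, 0, 0.8, 0],
    [0.5, 1, 0, 0.8, 0]
  ]
}}

```text
t: 12.42
ee_pos: [0.5846, 0.2691, 0.1495]
eef_rot: [0.973, 0.23, 0.0, 0.0]
wrist_force: [-0.3, 0.2, -1.3]
grip_width: 0.694
grip_force: 33.1
```

Emit:
{"method": "arm_command", "body": {
  "moves": [
    [0.5, 0.1, 0, 0, 0],
    [0.5, 0.252, -0.2, 0, -0.05],
    [0.5, 0.252, -0.5, 0, -0.1],
    [0.5, 0.252, -0.8, 0, -0.143],
    [0.5, 0.252, -1, 0, -0.143],
    [0.5, 0.252, -1, 0, -0.143],
    [0.5, 0.252, -1, 0, -0.143]
  ]
}}

```text
t: 13.3
ee_pos: [0.6207, 0.1205, 0.1499]
eef_rot: [1.0, 0.008, -0.0, -0.0]
wrist_force: [-0.3, -0.1, -0.8]
grip_width: 0.687
grip_force: 33.1
```

Emit:
{"method": "arm_command", "body": {
  "moves": [
    [0.5, 0, -0.15, 0, 0],
    [0.5, 0, -0.35, 0, 0],
    [0.5, 0, -0.55, 0, 0],
    [0.5, 0, -0.68, 0, 0],
    [0.5, 0, -0.68, 0, 0],
    [0.5, 0, -0.68, -0.1, 0],
    [0.5, 0, -0.68, -0.2, 0],
    [0.5, 0, -0.68, -0.2, 0],
    [0.5, 0, -0.68, -0.2, 0]
  ]
}}

```text
t: 14.42
ee_pos: [0.6214, 0.0179, 0.1195]
eef_rot: [1.0, 0.008, 0.0, 0.0]
wrist_force: [-0.2, 0.1, -1.1]
grip_width: 0.697
grip_force: 33.0
```

Emit:
{"method": "arm_command", "body": {
  "moves": [
    [0.5, -0.001, -0.007, -0.08, 0],
    [0.5, -0.001, -0.007, -0.16, 0],
    [0.5, -0.001, -0.007, -0.21, 0],
    [0.5, -0.001, -0.007, -0.235, 0],
    [0.5, -0.001, -0.007, -0.235, 0],
    [0.5, -0.001, -0.007, -0.235, 0]
  ]
}}

```text
t: 15.18
ee_pos: [0.6213, 0.0165, 0.0846]
eef_rot: [1.0, 0.008, 0.0, 0.0]
wrist_force: [-0.0, -0.6, -1.2]
grip_width: 0.693
grip_force: 33.1
```

Run:
```python
from h import *
s=camera("scene")[:,:,::-1];cv2.imwrite("pics/s3.png",s)
a=cv2.resize(s[232:304,225:305],None,fx=8,fy=8,interpolation=cv2.INTER_CUBIC)
cv2.imwrite("pics/p3.png",np.clip(a.astype(float)*2,0,255).astype(np.uint8))
```

```text
(no output)
```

View pics/p3.png

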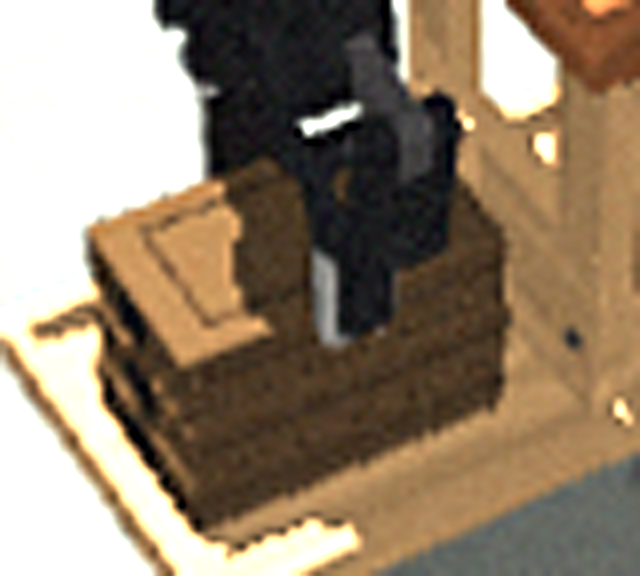

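B is held just above A, with its top corners at crop positions (88,232), (185,368) and (502,243). Its right edges line up to within about 1 px.

Run:
```python
from h import *
def cor(c,y,z):
    y=np.radians(y);u=np.array([np.cos(y),np.sin(y)]);v=np.array([-u[1],u[0]]);return [list(np.array(c)+x*u+w*v)+[z] for x,w in((.05,-.03),(.05,.03),(-.05,.03))]
for z in(.0768,.0548,.05,.028,.006):
    p=proj("scene",cor((.6195,.0168),1,z));print(z,((p+.5-[225,232])*8-.5).round(0).tolist())
```

```text
0.0768 [[83.0, 226.0], [181.0, 368.0], [509.0, 235.0]]
0.0548 [[87.0, 282.0], [185.0, 424.0], [508.0, 291.0]]
0.05 [[88.0, 294.0], [185.0, 436.0], [507.0, 303.0]]
0.028 [[93.0, 348.0], [188.0, 490.0], [506.0, 357.0]]
0.006 [[97.0, 401.0], [192.0, 542.0], [505.0, 410.0]]
```

Emit:
{"method": "arm_command", "body": {
  "moves": [
    [0.5, 0, 0, -0.012, 0],
    [0.5, 0, 0, -0.022, 0],
    [0.5, 0, 0, -0.03, 0],
    [0.5, 0, 0, -0.03, 0],
    [0.5, 0, 0, -0.03, 0]
  ]
}}

```text
t: 15.85
ee_pos: [0.6211, 0.0165, 0.0799]
eef_rot: [1.0, 0.008, 0.0, 0.0]
wrist_force: [-0.6, 0.2, 1.7]
grip_width: 0.697
grip_force: 33.3
```

Contact is starting. I'll press slightly further, release and rise.

Emit:
{"method": "arm_command", "body": {
  "moves": [
    [0.5, 0, 0, -0.003, 0],
    [0.5, 0, 0, -0.003, 0],
    [0.28, 0, 0, -0.001, 0],
    [0.25, 0, 0, -0.001, 0],
    [0.2, 0, 0, -0.001, 0],
    [0.1, 0, 0, -0.001, 0],
    [0.05, 0, 0, 0, 0],
    [0.05, 0, 0, 0.15, 0],
    [0.05, 0, 0, 0.4, 0],
    [0.05, 0, 0, 0.7, 0],
    [0, 0, 0, 1, 0],
    [0, 0, 0, 1, 0]
  ]
}}

```text
t: 17.35
ee_pos: [0.6221, 0.0165, 0.2335]
eef_rot: [1.0, 0.008, 0.004, 0.001]
wrist_force: [-0.0, -0.2, -0.7]
grip_width: 1.001
grip_force: 0.0
```

Run:
```python
from h import *
print(get_state()["joints"].round(3))
s=camera("scene")[:,:,::-1];cv2.imwrite("pics/s4.png",s)
a=cv2.resize(s[200:304,225:355],None,fx=6,fy=5.7,interpolation=cv2.INTER_CUBIC)
cv2.imwrite("pics/p4.png",np.clip(a.astype(float)*1.6,0,255).astype(np.uint8))
```

```text
[-0.164  0.52   1.121  0.     1.493  1.392]
```

View pics/p4.png

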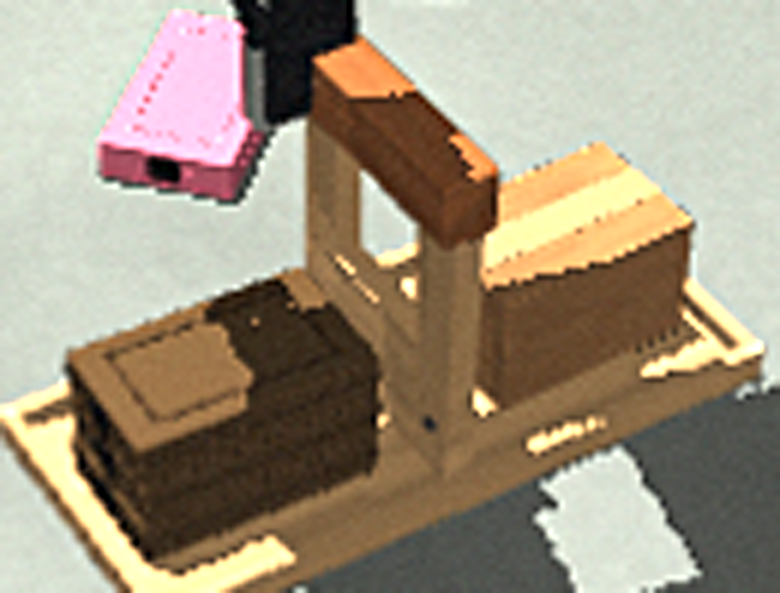

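The pile looks square in the bay, with its top face corners at crop positions (68,358), (148,450) and (378,365). The carrier is unmoved. I'll turn the gripper and go over the bar.

Emit:
{"method": "arm_command", "body": {
  "moves": [
    [0, -0.1, -0.04, 0, 0.055],
    [0, -0.2, -0.04, 0, 0.11],
    [0, -0.3, -0.04, 0, 0.168],
    [0, -0.4, -0.04, 0, 0.226],
    [0, -0.498, -0.042, 0, 0.284],
    [0, -0.498, -0.042, 0, 0.342],
    [0, -0.498, -0.042, 0, 0.4],
    [0, -0.498, -0.042, 0, 0.458],
    [0, -0.498, -0.042, 0, 0.512],
    [0, -0.498, -0.042, 0, 0.512],
    [0, -0.498, -0.042, 0, 0.512]
  ]
}}

```text
t: 18.77
ee_pos: [0.5462, 0.0103, 0.229]
eef_rot: [0.689, 0.725, -0.0, -0.001]
wrist_force: [-1.8, 0.6, 0.0]
grip_width: 0.995
grip_force: 0.0
```

Emit:
{"method": "arm_command", "body": {
  "moves": [
    [0, 0.008, 0, -0.15, 0],
    [0, 0.008, 0, -0.3, 0],
    [0, 0.008, 0, -0.42, 0],
    [0, 0.008, 0, -0.5, 0],
    [0, 0.008, 0, -0.5, 0],
    [0, 0.008, 0, -0.5, 0]
  ]
}}

```text
t: 19.52
ee_pos: [0.5479, 0.0102, 0.1554]
eef_rot: [0.688, 0.726, 0.0, 0.0]
wrist_force: [-0.9, -0.6, 0.7]
grip_width: 0.998
grip_force: 0.0
```

Emit:
{"method": "arm_command", "body": {
  "moves": [
    [0.3, 0, 0, 0, 0],
    [0.5, 0, 0, 0, 0],
    [0.6, 0, 0, 0, 0],
    [0.65, 0, 0, 0, 0],
    [0.7, 0, 0, 0, 0],
    [0.75, 0, 0, 0, 0],
    [0.9, 0, 0, 0, 0],
    [0.9, 0, 0, 0, 0],
    [0.9, 0, 0, 0, 0]
  ],
  "grip_force": 30
}}

```text
t: 20.65
ee_pos: [0.5479, 0.0102, 0.1549]
eef_rot: [0.688, 0.726, 0.0, 0.0]
wrist_force: [3.5, 1.2, 0.3]
grip_width: 0.282
grip_force: 31.8
```

Width reads 24 mm, so the bar is held and centred. I'll grip firmer and lift slowly.

Emit:
{"method": "arm_command", "body": {
  "moves": [
    [0.95, 0, 0, 0, 0],
    [0.95, 0, 0, 0, 0],
    [0.95, 0, 0, 0, 0],
    [0.95, 0, 0, 0.01, 0],
    [0.95, 0, 0, 0.025, 0],
    [0.95, 0, 0, 0.045, 0],
    [0.95, 0, 0, 0.07, 0],
    [0.95, 0, 0, 0.1, 0],
    [0.95, 0, 0, 0.13, 0],
    [0.95, 0, 0, 0.13, 0],
    [0.95, 0, 0, 0.13, 0]
  ],
  "grip_force": 90
}}

```text
t: 22.02
ee_pos: [0.5475, 0.0102, 0.1742]
eef_rot: [0.688, 0.726, -0.0, -0.0]
wrist_force: [-1.2, 1.0, -8.5]
grip_width: 0.269
grip_force: 88.4
```

Emit:
{"method": "arm_command", "body": {
  "moves": [
    [0.95, 0, 0, 0.03, 0],
    [0.95, 0, 0, 0.08, 0],
    [0.95, 0, 0, 0.15, 0],
    [0.95, 0, 0, 0.23, 0],
    [0.95, 0, 0, 0.31, 0],
    [0.95, 0, 0, 0.39, 0],
    [0.95, 0, 0, 0.46, 0],
    [0.95, 0, 0, 0.51, 0],
    [0.95, 0, 0, 0.54, 0],
    [0.95, 0, 0, 0.54, 0],
    [0.95, 0, 0, 0.54, 0],
    [0.95, 0, 0, 0.54, 0]
  ]
}}

```text
t: 23.52
ee_pos: [0.5475, 0.0102, 0.2549]
eef_rot: [0.688, 0.726, -0.0, -0.0]
wrist_force: [0.5, -0.5, -8.8]
grip_width: 0.27
grip_force: 88.7
```

Emit:
{"method": "arm_command", "body": {
  "moves": [
    [0.95, 0, 0, 0, 0],
    [0.95, 0, 0, 0, 0],
    [0.95, 0, 0, 0, 0],
    [0.95, 0, 0, 0, 0],
    [0.95, 0, 0, 0, 0],
    [0.95, 0, 0, 0, 0],
    [0.95, 0, 0, 0, 0],
    [0.95, 0, 0, 0, 0]
  ]
}}

```text
t: 24.52
ee_pos: [0.5476, 0.0102, 0.2553]
eef_rot: [0.688, 0.726, -0.0, 0.0]
wrist_force: [0.3, 0.2, -8.3]
grip_width: 0.263
grip_force: 88.7
```

Run:
```python
from h import *
s=camera("scene")[:,:,::-1];cv2.imwrite("pics/s5.png",s)
a=cv2.resize(s[130:300,180:390],None,fx=3.5,fy=3.5,interpolation=cv2.INTER_CUBIC)
cv2.imwrite("pics/p5.png",np.clip(a.astype(float)*1.5,0,255).astype(np.uint8))
```

```text
(no output)
```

View pics/p5.png

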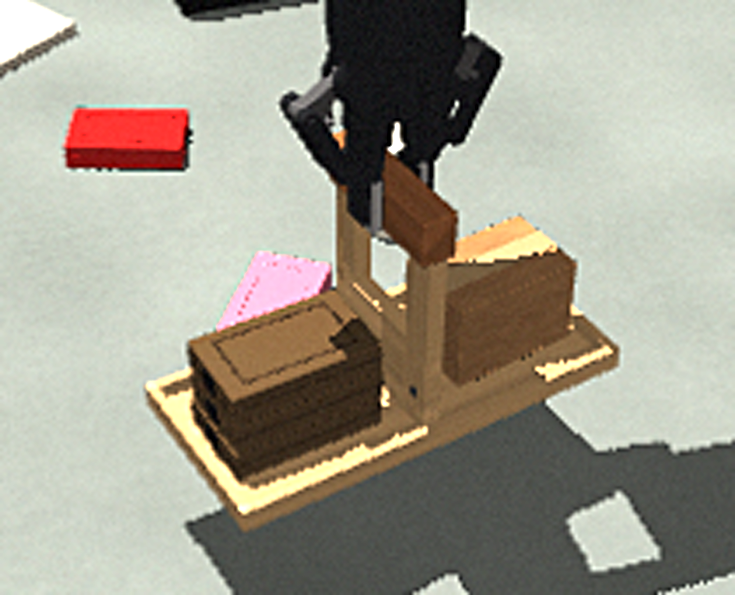

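The carrier hangs with the pile intact. Its rim corners are at crop positions (148,385), (245,515) and (618,350). I'll check level numerically, then hand in.

Run:
```python
from h import *
y=np.radians(3.0);u=np.array([np.cos(y),np.sin(y)]);v=np.array([-u[1],u[0]]);c=np.array([.5474,.0098])
for z in(.116,):
    p=proj("scene",[list(c+a*u+b*v)+[z] for a,b in((.137,-.063),(.137,.063),(-.137,.063))]);print(((p+.5-[180,130])*3.5-.5).round(0).tolist())
```

```text
[[142.0, 386.0], [240.0, 515.0], [616.0, 350.0]]
```

Predicted and measured corners agree within about 6 px of the enlarged crop (under 2 image px), so it is level at 10 cm.

```bash
python3 -c "
from plant import *
print(job_done())"
```

```text
the job is handed in; nothing more can be done
None
```

Both cases are stacked square on base_case, and the arm is holding the loaded carrier steady and level about 10 cm above the bench; the job was handed in at about 25 s, but no verdict came back.

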